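# Weigh the clay slips on the counter balance

### The job

Put every clay slip lying on the table (there are 2 to 4) into the rectangular pan of the balance and add steel knob weights to the round pan until the beam floats level by itself. Once it floats level with all the slips on, put the weights that are not needed into the plywood weight box and shut its hinged lid fully, leaving the slips and their counterweights in the pans with the beam still level. Do not shift or knock over the other things on the table.

Things in the scene. Friction and masses are not known exactly. Their poses are not given: they have to be found in the camera images.
- thick_a: fired-clay brick slip, a plain rectangular block 70 x 44 x 40 mm (long axis = its x), about 240 g; origin at the centre of its underside, z up. Its number varies: it may be absent
- thick_b: fired-clay brick slip, a plain rectangular block 70 x 44 x 40 mm (long axis = its x), about 240 g; origin at the centre of its underside, z up. Its number varies: it may be absent
- thin_a: fired-clay brick slip, a plain rectangular block 70 x 44 x 20 mm (long axis = its x), about 120 g; origin at the centre of its underside, z up. Its number varies: it may be absent
- thin_b: fired-clay brick slip, a plain rectangular block 70 x 44 x 20 mm (long axis = its x), about 120 g; origin at the centre of its underside, z up. Its number varies: it may be absent
- big_a: steel knob weight, 240 g: square foot 48 x 48 x 16 mm, round neck 14 mm thick, round knob 22 mm across and 20 mm tall on top, 58 mm high in all (the knob takes the top 20 mm); origin at the centre of its underside, z up
- big_b: steel knob weight, 240 g: square foot 48 x 48 x 16 mm, round neck 14 mm thick, round knob 22 mm across and 20 mm tall on top, 58 mm high in all (the knob takes the top 20 mm); origin at the centre of its underside, z up
- small_a: steel knob weight, 120 g: square foot 36 x 36 x 14 mm, round neck 14 mm thick, round knob 22 mm across and 20 mm tall on top, 50 mm high in all (the knob takes the top 20 mm); origin at the centre of its underside, z up
- small_b: steel knob weight, 120 g: square foot 36 x 36 x 14 mm, round neck 14 mm thick, round knob 22 mm across and 20 mm tall on top, 50 mm high in all (the knob takes the top 20 mm); origin at the centre of its underside, z up
- small_c: steel knob weight, 120 g: square foot 36 x 36 x 14 mm, round neck 14 mm thick, round knob 22 mm across and 20 mm tall on top, 50 mm high in all (the knob takes the top 20 mm); origin at the centre of its underside, z up
- beam (a joint): beam tilt (rad), 0 = level; a red needle on a white dial between the pans shows it. Positive = sample pan high (too much in the weight pan), negative = sample pan low; stops at -0.16 and 0.16. Damped, settles in about 1.5 s; 120 g of difference tilts it about 0.08, 240 g or more drives it to a stop. Slip masses are within 3 percent of nominal, so up to 0.02 may remain when balanced
- balance: the counter balance, a fixed grey housing 150 x 400 x 45 mm standing on the table (origin at the centre of its underside, its y axis runs along the beam), with two pans above it 125 mm either side of its centre. A slim post, dial and needle between the pans rise to 160 mm above the table.
- sample_pan_top (a point): centre of the floor of the sample pan: the RECTANGULAR steel pan (on the robot's left, the balance's +y side), inside 166 mm along its x and 144 mm along its y, with a 4 mm rim all round. A linkage keeps the pan horizontal; where a load lies in it does not matter. 95 mm above the table when level, 20 mm lower or higher at the stops.
- weight_pan_top (a point): centre of the top face of the weight pan: the ROUND flat steel pan (on the robot's right, the balance's -y side), 170 mm in diameter, no rim. Kept horizontal in the same way. 95 mm above the table when level, 20 mm lower or higher at the stops.
- sample_pan: the rectangular sample pan itself (origin 35 mm below the centre of its floor)
- weight_pan: the round weight pan itself (origin 35 mm below the centre of its top face)
- wbox_in (a point): centre of the inner floor (5 mm above the table) of the weight box: a fixed plywood box on the robot's right, outside 180 mm along its x, 230 mm along its y, 70 mm high, walls 5 mm, open at the top while its lid stands up. Its x axis points to the hinge side, which faces away to the robot's right.
- box_lid (a joint): angle of the weight box's hinged lid (rad): 0 = shut flat on the box, about 1.58 to 1.68 = standing open as at the start (1.68 is the stop). The hinge is damped with slight friction: the lid stays where it is when near upright and sinks shut slowly by itself once pushed below about 1.2.
- lid_hinge (a point): middle of the lid's hinge line, on the top of the box's rim (70 mm above the table) on its +x side (the robot's right)
- lid_edge (a point): middle of the lid's free edge, 180 mm from the hinge; the lid is 8 mm thick and 230 mm wide, with a flat steel tab 60 mm wide that reaches 10 mm past this edge. Nothing else sticks out of the lid.
- ball_a: bystander: clay ball 76 mm across on a cork ring, 82 mm high, beyond the balance
- tumbler: bystander: glass tumbler 66 mm across, 110 mm high, beyond the weight box
There are look-alikes about, which are no part of the job. Leave any black or yellow look-alike of the big_b alone.

How it is judged:
On the way, in this order (a step that is already met when the one before it is completed fails the run):
1. all the slips lie in the rectangular pan and the beam floats level (within 0.03 rad), steady and untouched, for a second (x of thick_a in the frame of sample_pan_top between -0.09 and 0.09 m and y of thick_a in the frame of sample_pan_top between -0.08 and 0.08 m and z of thick_a in the frame of sample_pan_top between -0.008 and 0.1 m and x of thick_b in the frame of sample_pan_top between -0.09 and 0.09 m and y of thick_b in the frame of sample_pan_top between -0.08 and 0.08 m and z of thick_b in the frame of sample_pan_top between -0.008 and 0.1 m and x of thin_a in the frame of sample_pan_top between -0.09 and 0.09 m and y of thin_a in the frame of sample_pan_top between -0.08 and 0.08 m and z of thin_a in the frame of sample_pan_top between -0.008 and 0.1 m and x of thin_b in the frame of sample_pan_top between -0.09 and 0.09 m and y of thin_b in the frame of sample_pan_top between -0.08 and 0.08 m and z of thin_b in the frame of sample_pan_top between -0.008 and 0.1 m and value of joint beam between -0.03 and 0.03 rad and velocity of joint beam between -0.05 and 0.05 rad/s and contact force between the fingers and sample_pan below 0.2 N and contact force between the fingers and weight_pan below 0.2 N and contact force between the fingers and thick_a below 0.2 N and contact force between the fingers and thick_b below 0.2 N and contact force between the fingers and thin_a below 0.2 N and contact force between the fingers and thin_b below 0.2 N and contact force between the fingers and big_a below 0.2 N and contact force between the fingers and big_b below 0.2 N and contact force between the fingers and small_a below 0.2 N and contact force between the fingers and small_b below 0.2 N and contact force between the fingers and small_c below 0.2 N), for 1 s.
2. every weight is in the round pan or in the weight box, and the lid is shut (within 0.06 rad) (((horizontal distance between big_a and weight_pan_top below 0.095 m and z of big_a in the frame of weight_pan_top between -0.008 and 0.09 m) or (x of big_a in the frame of wbox_in between -0.085 and 0.085 m and y of big_a in the frame of wbox_in between -0.11 and 0.11 m and z of big_a in the frame of wbox_in between -0.01 and 0.055 m)) and ((horizontal distance between big_b and weight_pan_top below 0.095 m and z of big_b in the frame of weight_pan_top between -0.008 and 0.09 m) or (x of big_b in the frame of wbox_in between -0.085 and 0.085 m and y of big_b in the frame of wbox_in between -0.11 and 0.11 m and z of big_b in the frame of wbox_in between -0.01 and 0.055 m)) and ((horizontal distance between small_a and weight_pan_top below 0.095 m and z of small_a in the frame of weight_pan_top between -0.008 and 0.09 m) or (x of small_a in the frame of wbox_in between -0.085 and 0.085 m and y of small_a in the frame of wbox_in between -0.11 and 0.11 m and z of small_a in the frame of wbox_in between -0.01 and 0.055 m)) and ((horizontal distance between small_b and weight_pan_top below 0.095 m and z of small_b in the frame of weight_pan_top between -0.008 and 0.09 m) or (x of small_b in the frame of wbox_in between -0.085 and 0.085 m and y of small_b in the frame of wbox_in between -0.11 and 0.11 m and z of small_b in the frame of wbox_in between -0.01 and 0.055 m)) and ((horizontal distance between small_c and weight_pan_top below 0.095 m and z of small_c in the frame of weight_pan_top between -0.008 and 0.09 m) or (x of small_c in the frame of wbox_in between -0.085 and 0.085 m and y of small_c in the frame of wbox_in between -0.11 and 0.11 m and z of small_c in the frame of wbox_in between -0.01 and 0.055 m)) and value of joint box_lid below 0.06 rad), for 0.2 s.
At the end, for the whole second after the job is handed in: all slips lie in the rectangular pan, the beam is level within 0.03 rad and at rest, every weight is either on the round pan or inside the weight box, the lid is shut within 0.06 rad, and nothing is held (all of step 2 and x of thick_a in the frame of sample_pan_top between -0.09 and 0.09 m and y of thick_a in the frame of sample_pan_top between -0.08 and 0.08 m and z of thick_a in the frame of sample_pan_top between -0.008 and 0.1 m and x of thick_b in the frame of sample_pan_top between -0.09 and 0.09 m and y of thick_b in the frame of sample_pan_top between -0.08 and 0.08 m and z of thick_b in the frame of sample_pan_top between -0.008 and 0.1 m and x of thin_a in the frame of sample_pan_top between -0.09 and 0.09 m and y of thin_a in the frame of sample_pan_top between -0.08 and 0.08 m and z of thin_a in the frame of sample_pan_top between -0.008 and 0.1 m and x of thin_b in the frame of sample_pan_top between -0.09 and 0.09 m and y of thin_b in the frame of sample_pan_top between -0.08 and 0.08 m and z of thin_b in the frame of sample_pan_top between -0.008 and 0.1 m and value of joint beam between -0.03 and 0.03 rad and velocity of joint beam between -0.05 and 0.05 rad/s and ((horizontal distance between big_a and weight_pan_top below 0.095 m and z of big_a in the frame of weight_pan_top between -0.008 and 0.09 m) or (horizontal distance between big_b and weight_pan_top below 0.095 m and z of big_b in the frame of weight_pan_top between -0.008 and 0.09 m) or (horizontal distance between small_a and weight_pan_top below 0.095 m and z of small_a in the frame of weight_pan_top between -0.008 and 0.09 m) or (horizontal distance between small_b and weight_pan_top below 0.095 m and z of small_b in the frame of weight_pan_top between -0.008 and 0.09 m) or (horizontal distance between small_c and weight_pan_top below 0.095 m and z of small_c in the frame of weight_pan_top between -0.008 and 0.09 m)) and contact force between the fingers and sample_pan below 0.2 N and contact force between the fingers and weight_pan below 0.2 N); the robot touches nothing.
It fails at once if a bystander (the ball or the tumbler) is shifted more than 5 cm or the tumbler is knocked over (distance of any of ball_a, tumbler from where it was at the start of the episode above 0.05 m or angle between tumbler's own z axis and vertical above 0.6 rad).
Of thick_a, thick_b, thin_a, thin_b only 2 to 4 are there at a start; the rules pass over those that are not, and their reading is None.
At some moment in a run one of thick_a, thick_b, thin_a, thin_b may be knocked a few centimetres aside while the robot is not near it.
Once in a run the grip may slacken for a moment while it holds something.
It also fails if it takes over 210 s, if anything falls off the work surface, if the arm or the gripper's body presses on something with over 40 N, if the wrist force passes 120 N, or if a joint passes its speed limit or range.

### The arm

A 7-joint arm with a two-finger parallel gripper is mounted at the origin on the work surface. World frame = base frame: x ahead of the robot, y to its left, z up, the work surface at z = 0. Lengths are in m, angles in rad, forces in N, time in s.
With the tool pointing down it reaches from about 0.425 to 1.025 m from the base axis. Payload 9.4 kg.
Tool frame: the origin (TCP) lies on the front face of the gripper's body, between the roots of the fingers; the fingertips stand 73 mm ahead of it and the grasp point (between the pads) lies 54 mm ahead of it; z points along the fingers, y is the line along which they close (so a half turn about z gives the same grasp; the last joint's range is limited). The gripper opens to 85 mm and grips with 20 to 120 N. Pads are 22 mm wide; open, the fingers measure 114 mm over their backs; the gripper's body (76 mm by 85 mm) begins 54 mm behind the grasp point. The pads swing forward as they close: fully open they stand 13 mm farther back than shut.
Start: joints at [1.143, 0.599, -0.003, 1.599, 0.002, 0.943, -0.08], TCP at [0.249, -0.681, 0.304] pointing down, gripper open.
Joint ranges: [-2.57, 2.57], [-0.35, 1.97], [-1.29, 1.29], [0.11, 2.56], [-1.05, 4.19], [0.11, 1.86], [-2.63, 2.63]. Speed limits (rad/s): [2.22, 2.22, 3.01, 3.01, 3.14, 3.14, 3.14].

### API

Orientations are given as a 3x3 rotation matrix whose columns are the frame's x, y, z axes.
In Python, from bench import move_ptp, servo_line, move_joints, grip, sleep, solve_ik, get_image, get_calibration, PlanningError, job_done, read_clock, read_q, read_qvel, read_tau, read_eef_pos, read_tcp_rot, read_wrist_force, read_moment, read_gripper_width, read_grasp_force gives the robot as it stands. The module is installed in compiled form; this text tells all that it offers. Calls block until the motion is done:
- move_ptp(position, orientation): joint-space move of the TCP to a pose.
- servo_line(position, v=0.15, frame=None, max_force=None): straight line of the TCP; frame=None keeps the orientation; v is the mean speed in m/s. With max_force (N) it stops when the force on the tool has changed by that much, and returns True; else False.
- move_joints(angles): joint-space move.
- grip(opening, effort=None): finger opening in m; effort is the grip in N (None keeps the last); returns when the fingers have stopped.
- sleep(seconds).
- solve_ik(position, orientation): joint angles nearest the present ones, or None.
- get_image(name): name is "scene" or "top" or "wrist"; returns the picture (400x640x3 uint8, red, green, blue); there is no depth.
- get_calibration(name): a dict with "vertical_fov" (degrees; the focal length in pixels is half the picture's height over the tangent of half this angle, whatever the lens; pixels are square), "cx", "cy" (the principal point, pixels), "R" (3x3) and "t" (3): a world point X has camera coordinates R X + t. Camera axes: x right, y down, z forward; pixel columns grow to the right and rows downward; lengths in m; the calibration is good to about 2 mm. A picture is of the moment at which its call begins: read the wrist's pose just before it. get_calibration takes no time and is no camera call; for the wrist camera it gives the pose at the moment of the call.
A pose or a line that the arm cannot do raises PlanningError and nothing moves.
- job_done(): hands the job in; it is judged then, once.
Readings, each from a call of its own:
- read_clock(): time.
- read_q(): joint angles.
- read_qvel(): joint speeds.
- read_tau(): joint torques, N m.
- read_eef_pos(): TCP position.
- read_tcp_rot(): TCP orientation.
- read_wrist_force(): force on the tool from outside, world axes, zero at the start.
- read_moment(): the same for the moment, N m.
- read_gripper_width(): finger opening in m.
- read_grasp_force(): force on a finger pad.
Only numpy, scipy, OpenCV 4.12 (cv2) and the standard library are available. Lean on these libraries where they do the work, as an engineer would, in place of code of your own. Each camera call takes 0.05 s, during which the arm holds its last target. There are 200 camera calls.

## Working session

There is one attempt and no reset: what is moved stays moved. The work goes in short steps, each a Python script; the robot and the scene stay as the last script left them, time stands still between calls to the robot, and variables do not carry over. Pictures are saved under pics/ and viewed, at most 14 in all, crops included, and the job is handed in when it is done.

```bash
mkdir -p pics; python3 - <<'E'
from bench import *
import cv2
for n in ("scene","top"):
    cv2.imwrite(f"pics/{n}0.png",cv2.cvtColor(get_image(n),cv2.COLOR_RGB2BGR))
    c=get_calibration(n);print(n,c)
print(read_clock())
E
```

```text
scene {'vertical_fov': 43.1816630303112, 'cx': 320.7459837464039, 'cy': 198.93815063890526, 'R': array([[-0.76651599,  0.64205683, -0.01470619],
       [ 0.46868063,  0.54358279, -0.69631618],
       [-0.43908053, -0.54062999, -0.71758449]]), 't': array([ 0.44138484, -0.19200821,  1.78289352])}
top {'vertical_fov': 43.15245636288858, 'cx': 317.4895601099142, 'cy': 198.69692636544113, 'R': array([[ 0.00952707, -0.99980886,  0.01707296],
       [-0.98103199, -0.01265124, -0.19343262],
       [ 0.19361164, -0.01490627, -0.980965  ]]), 't': array([-0.05288496,  0.53891283,  1.50821708])}
0.1
```

View pics/scene0.png

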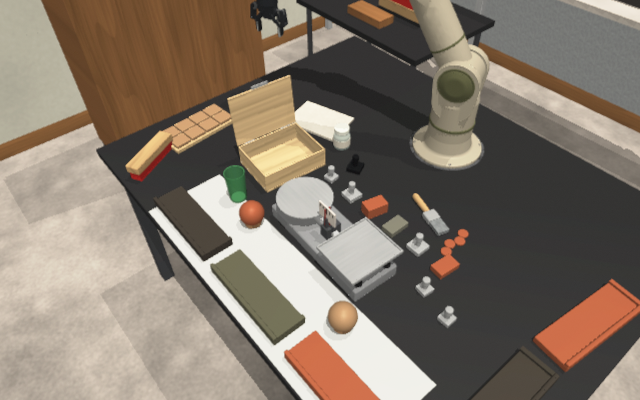

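View pics/top0.png

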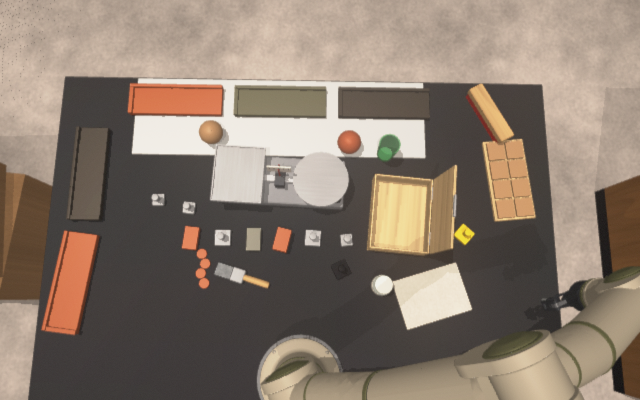

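```bash
python3 - <<'E'
import cv2
a=cv2.imread("pics/top0.png")[180:290,135:375]
cv2.imwrite("pics/c1.png",cv2.resize(a,None,fx=3.3,fy=3.3,interpolation=cv2.INTER_CUBIC))
a=cv2.imread("pics/scene0.png")[150:335,315:475]
cv2.imwrite("pics/c2.png",cv2.resize(a,None,fx=3.2,fy=3.2,interpolation=cv2.INTER_CUBIC))
E
```

```text
(no output)
```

View pics/c1.png

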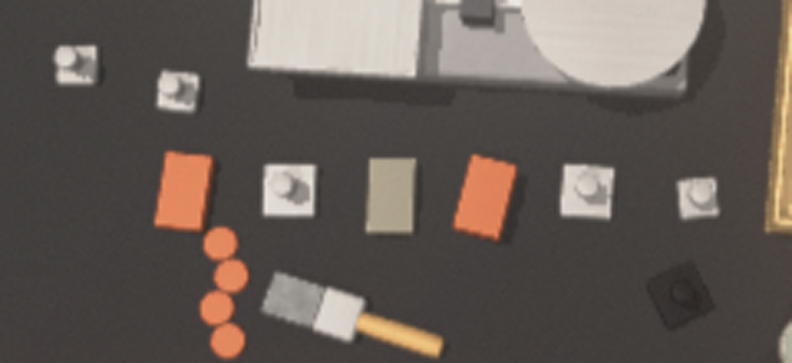

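View pics/c2.png

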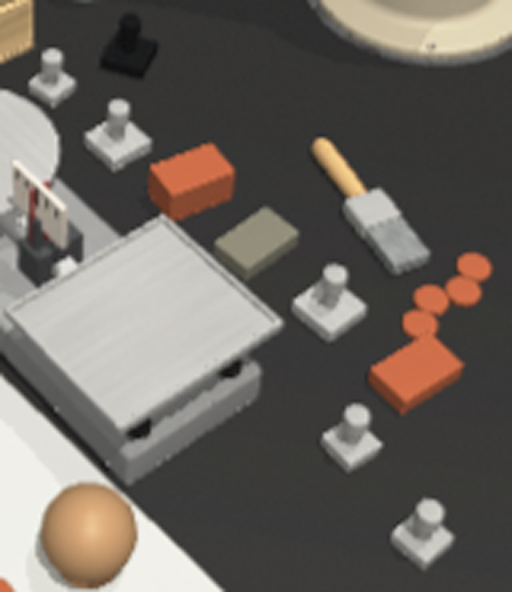

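```bash
cat > h.py <<'E'
from bench import *
import numpy as np, cv2, math
def back(uv,z,n="top",c=None):
    c=c or get_calibration(n); f=200/math.tan(math.radians(c["vertical_fov"])/2)
    R,t=np.array(c["R"]),np.array(c["t"])
    d=R.T@np.array([(uv[0]-c["cx"])/f,(uv[1]-c["cy"])/f,1]); o=-R.T@t
    return o+d*(z-o[2])/d[2]
def shot(name,n="top",crop=None,k=1):
    a=cv2.cvtColor(get_image(n),cv2.COLOR_RGB2BGR)
    if crop: a=a[crop[1]:crop[3],crop[0]:crop[2]]
    cv2.imwrite(f"pics/{name}.png",cv2.resize(a,None,fx=k,fy=k,interpolation=cv2.INTER_CUBIC))
def slips(img=None):
    """slip-like blobs in the table area: (colour, centre px, sides px, corners)"""
    img=get_image("top") if img is None else img
    hsv=cv2.cvtColor(cv2.GaussianBlur(cv2.resize(img,None,fx=4,fy=4,interpolation=cv2.INTER_CUBIC),(5,5),0),cv2.COLOR_RGB2HSV)
    out=[]
    for col,lo,hi in (("orange",(0,120,110),(15,255,255)),("olive",(18,35,90),(40,120,180))):
        m=cv2.inRange(hsv,lo,hi)
        for c in cv2.findContours(m,cv2.RETR_EXTERNAL,cv2.CHAIN_APPROX_NONE)[0]:
            r=cv2.minAreaRect(c); s=sorted(r[1])
            x,y=np.array(r[0])/4
            if s[0]/4>10 and s[1]/4<36 and 150<x<370 and 208<y<300 and cv2.contourArea(c)>.8*s[0]*s[1] and s[1]/s[0]>1.25:
                b=cv2.boxPoints(r)/4; out.append((col,(x,y),[v/4 for v in s],b))
    return out
def pose(b,z):
    w=np.array([back(p,z)[:2] for p in b]); e=[w[1]-w[0],w[2]-w[1]]
    l=max(e,key=np.linalg.norm)
    return w.mean(0),math.atan2(l[1],l[0]),sorted(np.linalg.norm(v) for v in e)
E
python3 - <<'E'
from h import *
np.set_printoptions(precision=4,suppress=True)
for s in slips(cv2.cvtColor(cv2.imread("pics/top0.png"),cv2.COLOR_BGR2RGB)):
    print(s[0],np.round(s[1],1),[pose(s[3],z) for z in (.02,.04)])
C=lambda u,v:(135+u/3.3,180+v/3.3)
for n,u,z in (("s1",(68,56),.05),("s2",(171,84),.05),("b1",(286,183),.058),("b2",(588,183),.058),("s3",(702,192),.05)):
    print(n,back(C(*u),z)[:2])
for n,u,z in (("s1f",(77,65),.014),("s2f",(178,91),.014),("b1f",(289,191),.016),("b2f",(588,191),.016),("s3f",(698,198),.014)):
    print(n,back(C(*u),z)[:2])
for n,u,z in (("p1",(219,147),.097),("p2",(268,149),.097),("p3",(262,204),.097),("p4",(211,203),.097),("round",(321,180),.095),("bx",(372,175),.07),("bx",(368,248),.07),("bx",(433,178),.07),("bx",(431,252),.07),("lid",(456,166),.25),("lid",(453,256),.25)):
    print(n,back(u,z)[:2])
E
```

```text
orange [281.9 239.7] [(array([0.4152, 0.0618]), -0.22882947880626045, [np.float64(0.04726919832520397), np.float64(0.07446555577692605)]), (array([0.4129, 0.0607]), -0.22882947880626045, [np.float64(0.046664985683404776), np.float64(0.07351370908239402)])]
orange [190.6 237.9] [(array([0.4176, 0.3439]), -0.09542812359566223, [np.float64(0.046875529319462005), np.float64(0.07381826565912344)]), (array([0.4153, 0.3392]), -0.09542812359566338, [np.float64(0.046276348702710385), np.float64(0.07287469286992408)])]
olive [253.3 239.1] [(array([0.4159, 0.1504]), -0.013447854976455039, [np.float64(0.046525925590737774), np.float64(0.07431713100713547)]), (array([0.4136, 0.1481]), -0.013447854976454917, [np.float64(0.04593121374011718), np.float64(0.07336718153374205)])]
s1 [0.5391 0.4515]
s2 [0.5137 0.3543]
b1 [0.4215 0.2419]
b2 [ 0.4247 -0.0348]
s3 [ 0.4185 -0.1403]
s1f [0.5375 0.4535]
s2f [0.5136 0.3561]
b1f [0.419  0.2461]
b2f [ 0.4223 -0.0352]
s3f [ 0.4171 -0.1392]
p1 [0.6876 0.2557]
p2 [0.6835 0.1064]
p3 [0.5125 0.1194]
p4 [0.5136 0.2713]
round [ 0.589  -0.0563]
bx [ 0.6129 -0.2142]
bx [ 0.3873 -0.1996]
bx [ 0.6059 -0.4029]
bx [ 0.3774 -0.389 ]
lid [ 0.5967 -0.4223]
lid [ 0.3508 -0.4036]
```

```bash
python3 - <<'E'
import cv2
a=cv2.imread("pics/top0.png")[135:265,200:470]
cv2.imwrite("pics/c3.png",cv2.resize(a,None,fx=2.9,fy=2.9,interpolation=cv2.INTER_CUBIC))
E
```

```text
(no output)
```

View pics/c3.png

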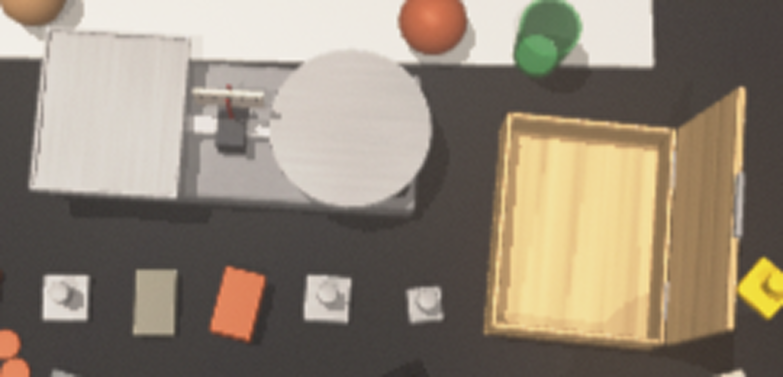

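```bash
cat >> h.py <<'E'
def tool(psi):
    y=np.array([math.cos(psi),math.sin(psi),0]); z=np.array([0,0,-1.]); return np.column_stack([np.cross(y,z),y,z])
def best(p,psi):
    """tool-down rotation of the half turn needing less wrist motion"""
    q0=np.array(read_q()); c=[]
    for a in (psi,psi+math.pi):
        q=solve_ik(list(p),tool(a))
        if q is not None: c.append((abs(np.array(q)-q0).max(),a))
    if not c: raise PlanningError(f"no ik {p} {psi}")
    return tool(min(c)[1])
ZT=.27
PAN=np.array([.600,.188]); RND=np.array([.590,-.056]); YAW=-.045
BOX=np.array([.496,-.301]); BYAW=-1.615
def local(c,yaw,x,y): return np.array(c)+[x*math.cos(yaw)-y*math.sin(yaw),x*math.sin(yaw)+y*math.cos(yaw)]
def pick(xy,psi,z,opening=.068,effort=60,zt=ZT):
    T=best([*xy,z],psi); move_ptp([*xy,zt],T); grip(opening)
    servo_line([*xy,z],v=.2); grip(0.0,effort); w=read_gripper_width()
    servo_line([*xy,zt],v=.2); print("picked",w,read_gripper_width(),"clock",read_clock())
def place(xy,psi,z,release,force=5,zt=ZT,over=.012):
    """z: expected TCP height at contact"""
    T=best([*xy,z],psi); move_ptp([*xy,zt],T); w=read_gripper_width()
    servo_line([*xy,z+.03],v=.2); s=servo_line([*xy,z-over],v=.05,max_force=force)
    h=read_eef_pos()[2]; grip(release); servo_line([*xy,zt],v=.2)
    print("placed: width before",w,"stopped",s,"h",h,"clock",read_clock())
E
python3 - <<'E'
from h import *
print(read_tcp_rot())
for n,p,s in (("thick",(.425,.059,.085),1.35),("thick",(.413,.061,.085),1.35),("olive",(.416,.15,.075),1.57),("thin",(.4176,.344,.075),1.48),("b1",(.42,.245,.1),0),("b2",(.423,-.035,.1),0),("b2",(.423,-.035,.1),1.57),("s3",(.418,-.14,.092),0),("s1",(.538,.452,.092),0),("pan",(*local(PAN,YAW,44,0)/1,.2),0),
  ("panA",(*local(PAN,YAW,.044,.034),.17),1.52),("panA",(*local(PAN,YAW,-.044,.034),.17),1.52),("r",(*local(RND,YAW,.033,0),.22),1.52),("box",(*local(BOX,BYAW,-.03,.06),.1),0),("box",(*local(BOX,BYAW,-.03,-.06),.1),0)):
    for a in (s,s+math.pi):
        q=solve_ik(list(p),tool(a)); print(n,p,None if q is None else np.round(q,2))
E
```

```text
[[ 9.39067619e-01  3.43731967e-01 -5.84532945e-04]
 [ 3.43732439e-01 -9.39066841e-01  1.21590433e-03]
 [-1.30970320e-04 -1.34273932e-03 -9.99999090e-01]]
thick (0.425, 0.059, 0.085) [-0.14  0.69 -0.19  2.41  1.23  0.13 -0.16]
thick (0.425, 0.059, 0.085) None
thick (0.413, 0.061, 0.085) [ 0.42  0.96 -1.1   2.4   1.41  0.83 -0.42]
thick (0.413, 0.061, 0.085) None
olive (0.416, 0.15, 0.075) [-0.21  0.74 -0.38  2.38  1.32  0.26 -0.24]
olive (0.416, 0.15, 0.075) None
thin (0.4176, 0.344, 0.075) [-0.85  0.75  0.08  2.17 -0.24  0.23  0.92]
thin (0.4176, 0.344, 0.075) [-0.94  0.76  0.22  2.18 -0.63  0.26 -1.83]
b1 (0.42, 0.245, 0.1) [-0.73  0.68  0.12  2.29 -0.43  0.19 -0.21]
b1 (0.42, 0.245, 0.1) [ 0.06  0.95 -1.11  2.24  1.27  0.87  1.21]
b2 (0.423, -0.035, 0.1) [ 0.08  0.66 -0.19  2.42  1.01  0.14 -1.07]
b2 (0.423, -0.035, 0.1) [ 0.66  0.92 -1.11  2.38  1.35  0.81  1.66]
b2 (0.423, -0.035, 0.1) [ 0.05  0.66 -0.14  2.42  0.9   0.11  0.61]
b2 (0.423, -0.035, 0.1) [ 0.07  0.66 -0.17  2.42  0.98  0.13 -2.62]
s3 (0.418, -0.14, 0.092) [ 0.33  0.68 -0.19  2.38  0.94  0.15 -0.76]
s3 (0.418, -0.14
[... 844 characters left out ...]
.6229665931379788), np.float64(-0.05748449886324279), 0.22) [ 0.46  0.68 -0.71  1.88  0.6   0.81  0.95]
r (np.float64(0.6229665931379788), np.float64(-0.05748449886324279), 0.22) [-0.04  0.58  0.06  1.91 -0.05  0.65 -1.57]
box (np.float64(0.5572670689788315), np.float64(-0.2736806614512156), 0.1) [ 0.49  0.75 -0.19  1.97  0.3   0.45  0.08]
box (np.float64(0.5572670689788315), np.float64(-0.2736806614512156), 0.1) [ 0.11  0.79  0.4   2.   -0.64  0.48 -2.16]
box (np.float64(0.43738428777367355), np.float64(-0.2683779479462054), 0.1) [ 0.55  0.69 -0.16  2.22  0.39  0.26  0.04]
box (np.float64(0.43738428777367355), np.float64(-0.2683779479462054), 0.1) [ 0.26  0.71  0.27  2.24 -0.69  0.27 -2.  ]
```

```bash
python3 - <<'E'
from h import *
p=read_eef_pos(); servo_line([p[0],p[1],.42],v=.25)
grip(.068); move_ptp([.45,.15,.40],best([.45,.15,.40],1.57))
print(read_clock(),np.round(read_q(),2))
for s in slips(): print(s[0],pose(s[3],.02)[:2])
s=[s for s in slips() if s[0]=="olive"][0]; xy,yaw,_=pose(s[3],.02)
pick(xy,yaw+math.pi/2,.075)
d=local(PAN,YAW,-.044,.034)
place(d,YAW+math.pi/2,.095+.075+.002,.051)
print(np.round(read_q(),2))
for s in slips(): print(s[0],pose(s[3],.02)[:2])
shot("a1","scene",(270,160,470,330),4)
E
```

```text
4.0417 [ 0.49  0.4  -1.23  1.99  0.43  1.06  0.63]
orange (array([0.41756953, 0.34405801]), -0.09143700678831203)Traceback (most recent call last):
  File "<stdin>", line 6, in <module>
IndexError: list index out of range
```

```bash
cat >> h.py <<'E'
LO={"orange":((0,110,70),(15,255,255)),"olive":((15,25,60),(45,140,200))}
def near(col,z,exp,n="wrist",R=.09):
    c=get_calibration(n); img=get_image(n)
    m=cv2.inRange(cv2.cvtColor(cv2.GaussianBlur(img,(5,5),0),cv2.COLOR_RGB2HSV),*LO[col]); r=[]
    for k in cv2.findContours(m,cv2.RETR_EXTERNAL,cv2.CHAIN_APPROX_NONE)[0]:
        if cv2.contourArea(k)<100: continue
        w=np.array([back(p[0],z,n,c)[:2] for p in k]).astype(np.float32)
        (q,s,a)=cv2.minAreaRect(w*1000); b=cv2.boxPoints((q,s,a))
        if .035<min(s)/1000<.06 and .055<max(s)/1000<.09 and np.hypot(*(np.array(q)/1000-exp))<R:
            l=max([b[1]-b[0],b[2]-b[1]],key=np.linalg.norm); y=math.atan2(l[1],l[0]); y=(y+math.pi/2)%math.pi-math.pi/2
            r.append((np.array(q)/1000,y,np.round(sorted(s),1)))
    return sorted(r,key=lambda e:np.hypot(*(e[0]-exp)))
E
python3 - <<'E'
from h import *
move_joints([-.34,.4,0,2.0,0,.742,1.23])
print(read_clock(),read_eef_pos())
move_ptp([.43,.15,.30],best([.43,.15,.30],1.57)); print(np.round(read_q(),2))
print(near("olive",.02,(.416,.15)),near("orange",.04,(.413,.061)),read_clock())
shot("w1","wrist")
E
```

```text
5.3167 [0.53768695 0.13049328 0.29922957]
[-0.45  0.28 -0.02  2.2   0.01  0.66  1.1 ]
[(array([0.41461609, 0.15193033]), -0.011028626071944547, array([49.1, 75.6]))] [(array([0.41202591, 0.06581868]), -0.2333373996611381, array([50.7, 76.3]))] 5.9333
```

View pics/w1.png

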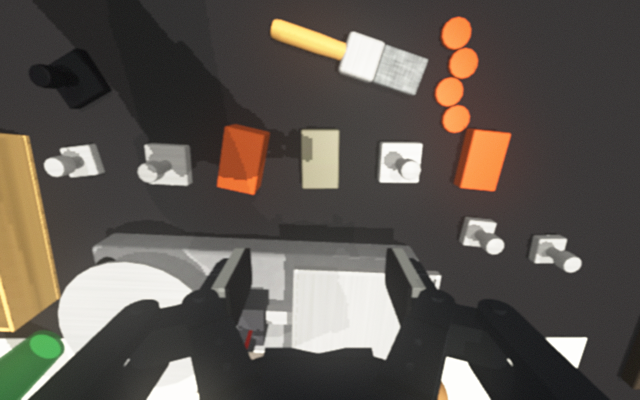

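```bash
cat >> h.py <<'E'
def slip(col,zs,exp,dest,shift=0.):
    move_ptp([max(exp[0],.43),exp[1],.30],best([*exp,.30],math.pi/2))
    f=near(col,zs,exp); print(f); xy,yaw,_=f[0]
    xy=xy+shift*np.array([math.cos(yaw),math.sin(yaw)])
    z=.075 if zs<.03 else .082
    pick(xy,yaw+math.pi/2,z)
    place(local(PAN,YAW,*dest),YAW+math.pi/2,.095+z+.002,.051,over=.03)
E
python3 - <<'E'
from h import *
slip("olive",.02,(.415,.151),(-.044,.034))
print(np.round(read_q(),2))
shot("a1","scene",(270,160,470,330),4)
E
```

```text
[(array([0.41485043, 0.15193066]), -0.0008295754785014875, array([50. , 75.3]))]Traceback (most recent call last):
  File "<stdin>", line 2, in <module>
  File "h.py", line 70, in slip
    pick(xy,yaw+math.pi/2,z)
    ~~~~^^^^^^^^^^^^^^^^^^^^
  File "h.py", line 45, in pick
    servo_line([*xy,z],v=.2); grip(0.0,effort); w=read_gripper_width()
    ~~~~~~~~~~^^^^^^^^^^^^^^
bench.PlanningError: the arm cannot follow that straight line within its joint ranges
```

```bash
cat >> h.py <<'E'
def vert(xy,z,v=.2):
    try: servo_line([*xy,z],v=v); return
    except PlanningError: pass
    z0=read_eef_pos()[2]; T=read_tcp_rot(); print("stepwise",xy)
    for k in np.linspace(z0,z,max(2,int(abs(z-z0)/.05)+1))[1:]: move_ptp([*xy,k],T)
def pick(xy,psi,z,opening=.068,effort=60,zt=ZT):
    T=best([*xy,z],psi); move_ptp([*xy,zt],T); grip(opening)
    vert(xy,z); grip(0.0,effort); w=read_gripper_width()
    vert(xy,zt); print("picked",w,read_gripper_width(),"clock",read_clock())
E
python3 - <<'E'
from h import *
slip("olive",.02,(.415,.151),(-.044,.034),.012)
print(np.round(read_q(),2))
shot("a1","scene",(270,160,470,330),4)
E
```

```text
[(array([0.4151507 , 0.15147729]), -0.001786399618434853, array([50.2, 75.5]))]
stepwise [0.42715068 0.15145586]
picked 0.04280896581170043 0.042374390992743635 clock 10.7917
placed: width before 0.042637575662103105 stopped True h 0.1537625606998519 clock 13.8
[ 0.01  0.59 -0.73  1.89  0.51  0.86  0.54]
```

View pics/a1.png

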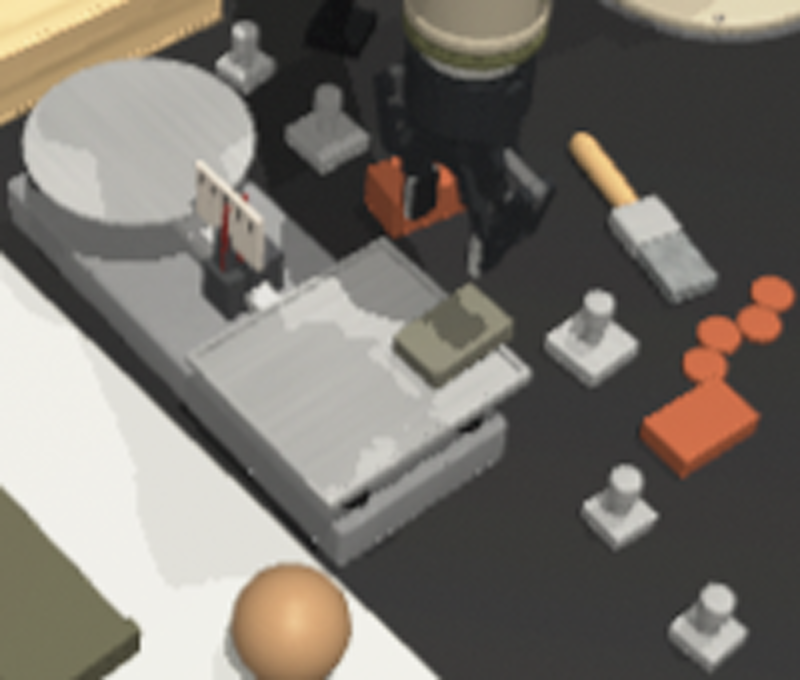

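```bash
python3 - <<'E'
from h import *
slip("orange",.04,(.412,.065),(.052,.034),.014)
slip("orange",.02,(.4176,.344),(0.0,-.033),.0)
print(np.round(read_q(),2))
move_ptp([.43,.245,.30],best([.43,.245,.30],math.pi/2))
shot("a2","scene",(270,160,470,330),4)
E
```

```text
[(array([0.41275031, 0.06246791]), -0.22588924305410374, array([47.3, 74.5]))]
stepwise [0.42639464 0.05933229]
picked 0.043319409698438685 0.043312583518075175 clock 18.525
placed: width before 0.043184798944816985 stopped True h 0.15875418377599512 clock 21.95
[]Traceback (most recent call last):
  File "<stdin>", line 3, in <module>
  File "h.py", line 67, in slip
    f=near(col,zs,exp); print(f); xy,yaw,_=f[0]
                                           ~^^^
IndexError: list index out of range
```

```bash
python3 - <<'E'
from h import *
print(near("orange",.02,(.4176,.344),R=.3),read_eef_pos())
shot("w2","wrist")
E
```

```text
[] [0.43167655 0.34313265 0.29938983]
```

View pics/w2.png

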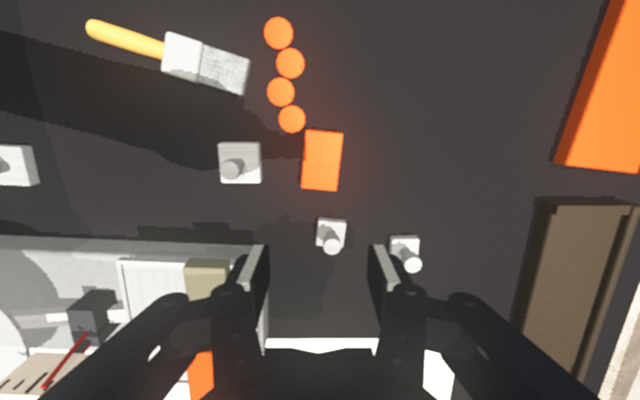

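```bash
cat >> h.py <<'E'
def clicked(corners,z):
    c=get_calibration("wrist"); w=np.array([back(p,z,"wrist",c)[:2] for p in corners])
    a=w[1]+w[0]-w[2]-w[3]; y=math.atan2(a[1],a[0]); y=(y+math.pi/2)%math.pi-math.pi/2
    return w.mean(0),y
E
python3 - <<'E'
from h import *
xy,yaw=clicked([(308,130),(343,132),(336,191),(301,187)],.02); print(xy,yaw)
pick(xy,yaw+math.pi/2,.075)
place(local(PAN,YAW,0,-.033),YAW+math.pi/2,.095+.075+.002,.051,over=.03)
move_ptp([.43,.245,.30],best([.43,.245,.30],math.pi/2))
shot("a2","scene",(270,160,470,330),4)
E
```

```text
[0.41675504 0.34741921] -0.11819961860740591
picked 0.04257020869131774 0.042326700505537454 clock 26.2833
placed: width before 0.042610722325235224 stopped True h 0.15121167365449206 clock 29.7417
```

View pics/a2.png

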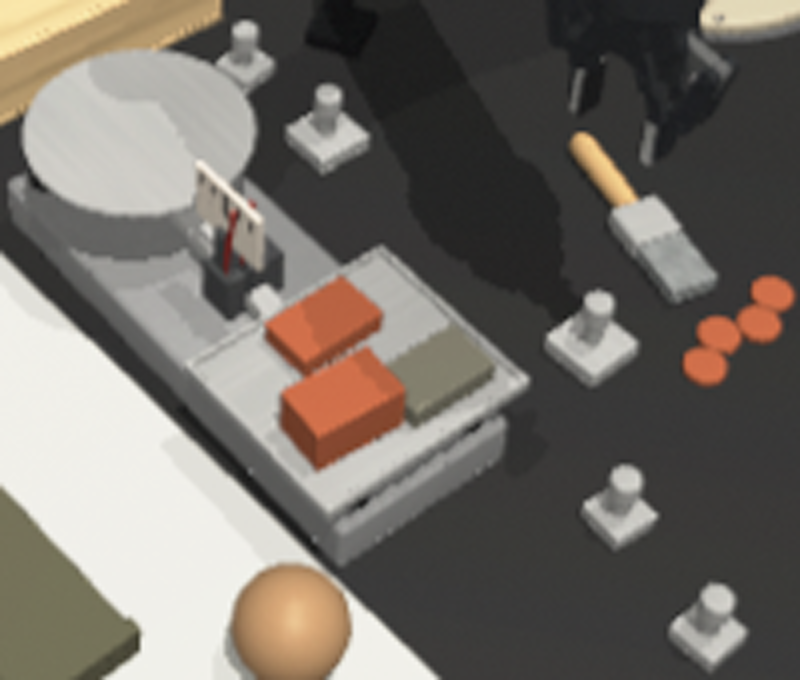

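```bash
python3 - <<'E'
from h import *
pick((.421,.2445),math.pi/2,.099,effort=70)
place(local(RND,YAW,.036,0),YAW+math.pi/2,.115+.099+.002,.045,over=.03)
pick((.4245,-.035),math.pi/2,.099,effort=70)
place(local(RND,YAW,-.036,0),YAW+math.pi/2,.115+.099+.002,.045,over=.04)
print(np.round(read_q(),2))
E
```

```text
picked 0.020322815756534603 0.019970406574149387 clock 33.6667
placed: width before 0.020124561855534354 stopped True h 0.20776484755117616 clock 36.8917
picked 0.020045962256354227 0.020374724636912936 clock 40.7333
placed: width before 0.01996103807643718 stopped True h 0.21134335484538694 clock 43.1583
[ 0.59  0.58 -0.87  1.98  0.59  0.85  0.92]
```

```bash
python3 - <<'E'
from h import *
move_ptp([.43,-.14,.30],best([.43,-.14,.30],math.pi/2)); sleep(1.5); print(read_clock(),np.round(read_q(),2))
shot("a3","scene",(230,140,430,290),4)
E
```

```text
45.3167 [ 0.93  0.43 -0.99  2.17  0.51  0.8   1.19]
```

View pics/a3.png

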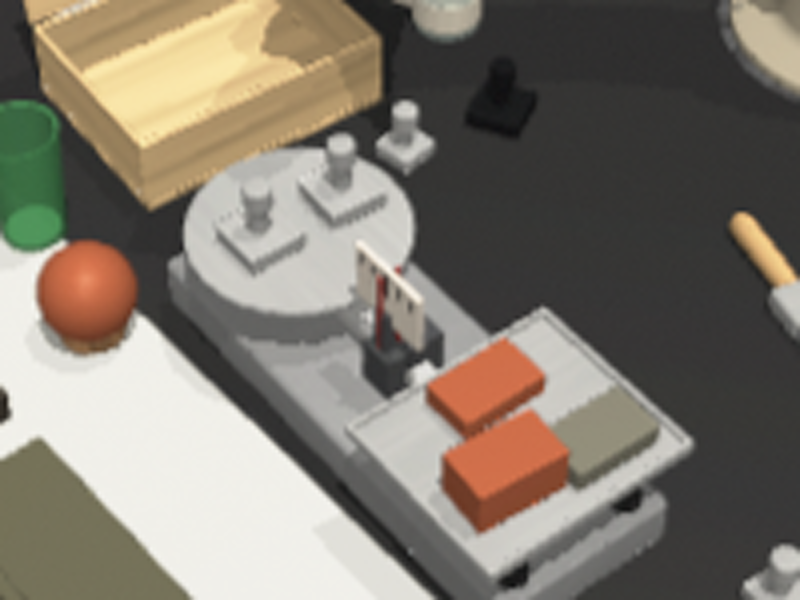

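```bash
python3 - <<'E'
from h import *
H=math.pi/2
pick((.418,-.140),H,.093,effort=70)
place(local(BOX,BYAW,-.03,-.06),H,.098,.042)
for p,y in (((.5137,.3550),0.),((.5385,.4525),.06)):
    for v in ((.44,-.1),(.44,.2)): move_ptp([*v,.33],best([*v,.33],H))
    pick(p,H,.093,effort=70,zt=.33)
    for v in ((.44,.2),(.44,-.1)): move_ptp([*v,.33],best([*v,.33],H))
    place(local(BOX,BYAW,-.03,y),H,.098,.042)
move_ptp([.44,-.1,.33],best([.44,-.1,.33],H)); print(np.round(read_q(),2))
shot("a4","scene",(200,60,470,280),2.9)
E
```

```text
picked 0.020110252348868082 0.020213649187146944 clock 48.5417
placed: width before 0.019962302830206807 stopped True h 0.09752739194024043 clock 51.9417
picked 0.020019749676307045 0.019790814834292757 clock 58.1083
placed: width before 0.020441743593241326 stopped True h 0.09744799569634835 clock 63.5833
picked 0.020082251413807303 0.020313229881215995 clock 70.1083
placed: width before 0.019811857607605777 stopped True h 0.09743854550945538 clock 76.0
[ 0.94  0.42 -1.11  2.13  0.49  0.88  1.1 ]
```

View pics/a4.png

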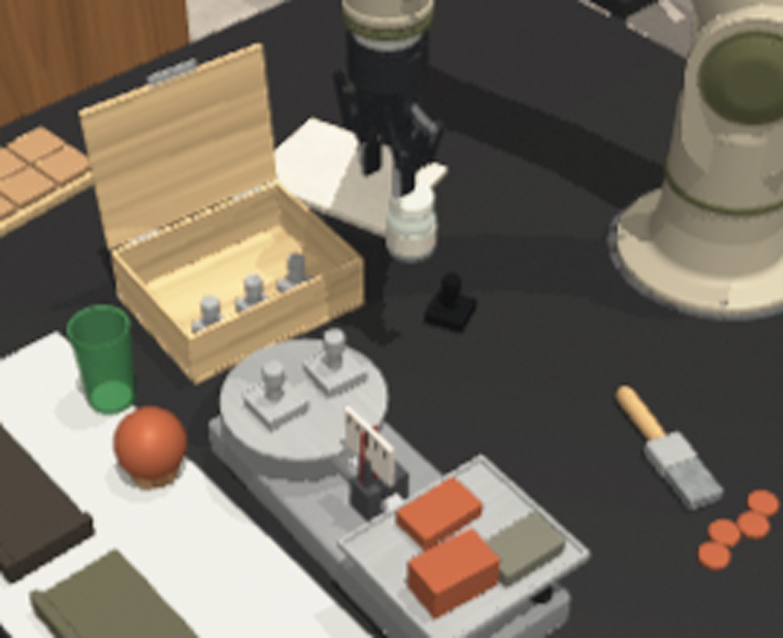

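```bash
python3 - <<'E'
from h import *
grip(0.0)
move_ptp([.44,-.15,.42],best([.44,-.15,.42],math.pi/2))
move_ptp([.49,-.495,.42],best([.49,-.495,.42],0))
servo_line([.49,-.495,.28],v=.2)
print(np.round(read_q(),2))
print(servo_line([.49,-.29,.275],v=.1,max_force=15),read_eef_pos())
servo_line([.49,-.29,.36],v=.2)
move_ptp([.44,-.1,.36],best([.44,-.1,.36],math.pi/2)); sleep(2.5); print(read_clock())
shot("a5","scene",(200,60,470,280),2.9)
E
```

```text
[ 1.06  0.65 -0.57  1.67  0.41  0.95  0.34]
False [ 0.48991844 -0.29043718  0.27494246]
86.3167
```

View pics/a5.png

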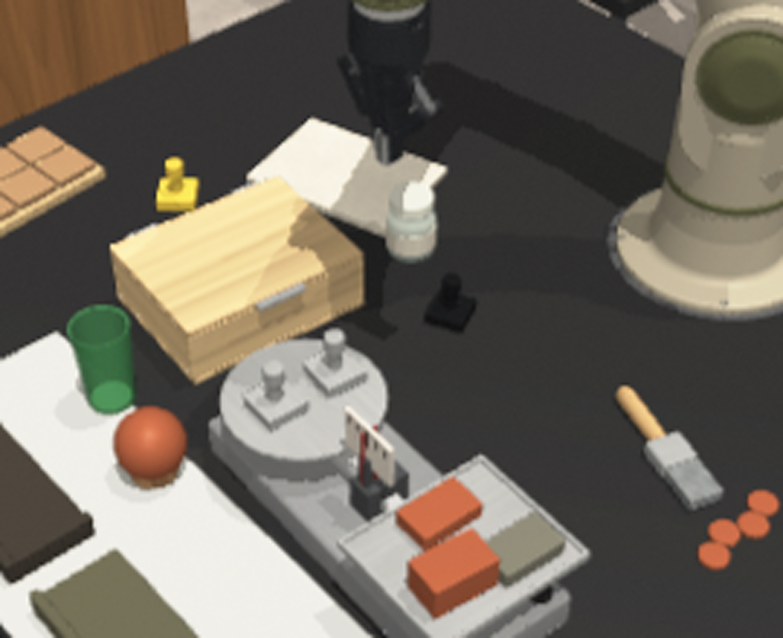

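```bash
python3 - <<'E'
from h import *
sleep(3); print(job_done(),read_clock())
E
```

```text
the job is handed in; nothing more can be done
the job is handed in; nothing more can be done
```

I handed the job in: all three slips are in the rectangular pan, balanced level by the two 240 g weights; the three 120 g weights are in the box with its lid shut. That is how the last picture showed it; no score came back.

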